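Stand the specimen chart on its back leg

TASK

One of the two white boards lying face down on the bench is the specimen chart: the one with a folding metal leg on its back. Swing its leg out as far as it goes, then carry the chart by its handle to the grey square mat and leave it standing upright there on its bottom edge and its leg.

Things in the scene. Friction and masses are not known exactly. Their poses are not given: they have to be found in the camera images.
- chart: White board 180 x 140 x 10 mm, 0.4 to 0.6 kg, lying face down (the look-alike has no leg). Origin: centre of the printed face, the underside as it lies. x runs from the bottom edge (-90 mm) to the top edge (+90 mm), y across, z out of the back (back at z = 10 mm). The only bar beyond its top edge is the handle.
- chart_handle (a point): Middle of the chart's steel handle bar, at (115, 0, 19) mm in the chart's frame. Bar 14 mm thick, 50 mm long along the chart's y, ball-shaped ends, turning freely on a thin neck at its middle. Best taken by its two ends from above; lifted by it, the chart swings down and hangs about upright, top up, leg side towards where its bottom edge lay.
- leg (a joint): Leg on the chart's back: 0 = folded along the back, 0.65 rad = fully out, at its stop. Hinge axis parallel to the chart's y through (55, 0, 24) mm in the chart's frame; the foot end points to the bottom edge and rises off the back (up, as it lies) as it opens. Light friction hinge (0.09 N m): stays where it is left.
- leg_foot (a point): Middle of the foot bar at the leg's free end, 140 mm from the hinge axis; folded it is at (-85, 0, 24) mm in the chart's frame, 14 mm above the back. Bar parallel to the chart's y, 14 mm thick, 50 mm long, ball-shaped ends: taken by its two ends from above, it turns between the fingertips. The leg is a strip 22 mm wide, 5 mm thick.
- chart_bottom (a point): Middle of the chart's bottom edge, at (-90, 0, 5) mm in its frame. Standing with the leg fully out, the chart leans about 15 degrees back towards its leg and touches down along the back corner of this edge (x = -90, z = 10 mm) and at the foot bar, about 105 mm behind; the handle is then about 195 mm up.
- mat: Grey mat with a thin white border line, fixed to the bench, 200 x 200 x 3 mm. Origin: centre of its underside, on the bench.

How it is judged (in metres and radians):
On the way:
1. the chart's leg is swung out (value of joint leg above 0.48 rad), for 0.2 s.
At the end, for the whole second after the job is handed in: The chart stands still on its bottom edge and its leg: the leg is out by at least 0.48 rad, the board's long axis points up within 25 degrees of vertical, and the middle of its bottom edge and the leg's foot are both down on the mat, within its outline (200 x 200 mm) (value of joint leg above 0.48 rad and angle between chart's own x axis and vertical below 0.44 rad and height (world z) of chart_bottom below 0.02 m and height (world z) of leg_foot below 0.025 m and linear speed of chart below 0.02 m/s and angular speed of chart below 0.1 rad/s and x of chart_bottom in the frame of mat between -0.1 and 0.1 m and y of chart_bottom in the frame of mat between -0.1 and 0.1 m and x of leg_foot in the frame of mat between -0.1 and 0.1 m and y of leg_foot in the frame of mat between -0.1 and 0.1 m); the robot touches nothing.
It also fails if it takes over 58 s, if anything falls off the work surface, if the arm or the gripper's body presses on something with over 40 N, if the wrist force passes 120 N, or if a joint passes its speed limit or range.

ROBOT

A 6-joint arm with a two-finger parallel gripper is mounted at the origin on the work surface. World frame = base frame: x ahead of the robot, y to its left, z up, the work surface at z = 0. Lengths are in m, angles in degrees, forces in N, time in s.
With the tool pointing down it reaches from about 0.4 to 0.825 m from the base axis. Payload 7 kg.
Tool frame: the origin (TCP) lies between the finger pads; the fingertips stand 17 mm ahead of it and the grasp point (between the pads) lies 2 mm behind it; x points along the fingers, y is the direction in which the jaws open and shut, and the axes are right-handed (so a half turn about x gives the same grasp; the last joint's range is limited). The gripper opens to 88 mm and grips with 3 to 60 N. Pads are 19 mm wide; open, the fingers measure 130 mm over their backs; the gripper's body (78 mm by 193 mm) begins 47 mm behind the grasp point.
Start: joints at [-49.899, 20.546, 0.682, 0, -70.136, -16.507], TCP at [0.27, -0.619, 0.244] pointing down, gripper open.
Joint ranges: [-176.03, 176.03], [-82.01, 121.73], [-58.28, 71.71], [-173.87, 95.51], [-174.79, -0.11], [-173.66, 173.66]. Speed limits (degrees/s): [136.94, 136.94, 172.46, 180, 180, 180].

INTERFACE

Orientations are given as [roll, pitch, yaw] about the fixed x, y, z axes, in that order (R = Rz(yaw) Ry(pitch) Rx(roll)).
In Python, from plant import r gives the robot as it stands.
- The arm moves only by the shell command python3 -m jog 'ROWS' [FORCE]. ROWS is a JSON object of lists of equal length, an entry for each row: "fingers": the opening, from 0 (shut) to 1 (fully open); "dp": the shift along the tool's x, y, z in mm, a list of three; "twist": the turn about the tool's x in degrees. In form: {"fingers": [fingers, ...], "dp": [[dx, dy, dz], ...], "twist": [twist, ...]}. A call has exactly 5 rows; each row is the pose to reach, as a shift and turn from the pose measured when the call began, along the tool's axes at that moment; what a row does not reach only later rows make up. A row lasts 1/10 s, in which the tool goes at most 50 mm and 8.59 degrees, less where a joint would pass 70% of its speed; a pose out of reach is approached as far as the arm can. A call with a gripper value outside its range is refused whole. The fingers move at their own pace and stop on an object; FORCE is the grip in N (left out, the last holds). Time passes only in rows, so rows that repeat a pose let the fingers close, or fill a call up. It gives the time, the measured TCP pose, the force and the opening at its end, in the units of the state.
- r.get_state(): the state, without advancing time (a new reading comes with each control period).
- r.capture(name): name is "side" or "top" or "wrist"; returns a dict with "frame" (420x560x3 uint8, red, green, blue), "intrinsics" (3x3 intrinsics, pixels), "pose" (4x4, takes a point from camera to world coordinates). Camera axes: x right, y down, z forward; pixel columns grow to the right and rows downward; lengths in m; the calibration is good to about 2 mm. A picture is of the moment at which its call begins. There is no depth.
- r.close_job(): hands the job in, once; it reports no verdict.
The state is a dict: "time_s": time; "joints": joint angles; "qd": joint speeds; "joint_torque": joint torques, N m; "tcp_pos": TCP position; "eef_rot": TCP orientation; "contact_force": force on the tool from outside, world axes, zero at the start; "moment": the same for the moment, N m; "gripper_width": finger opening in m.
Only numpy, scipy, OpenCV 4.12 (cv2) and the standard library are available. Lean on these libraries where they do the work, as an engineer would, in place of code of your own. Each camera call takes 0.05 s, during which the arm holds its last target. There are 200 camera calls.

## Working session

There is one attempt and no reset: what is moved stays moved. The work goes in short steps, Python scripts to look and compute and a shell command to move; the robot and the scene stay as the last step left them, time stands still between calls to the robot, and variables do not carry over. Pictures are saved under pics/ and viewed, on a budget of 10 in all, crops included, one or two more only if the job needs it, and the job is handed in when it is done.

```bash
ls; mkdir -p pics; cat > h.py <<'E'
from plant import r
import numpy as np, cv2
def cap(n,f,crop=None,s=1):
    c=r.capture(n); im=c["frame"][:,:,::-1]
    np.savez('pics/'+f+'.npz',K=c["intrinsics"],T=c["pose"],im=im)
    if crop: x0,y0,x1,y1=crop; im=im[y0:y1,x0:x1]
    if s!=1: im=cv2.resize(im,None,fx=s,fy=s,interpolation=cv2.INTER_CUBIC)
    cv2.imwrite('pics/'+f+'.png',im); return c
def px(f,u,v,z):
    d=np.load('pics/'+f+'.npz'); K,T=d['K'],np.array(d['T'])
    w=T[:3,:3]@np.linalg.inv(K)@[u,v,1]; p=T[:3,3]
    return p+w*(z-p[2])/w[2]
def proj(f,P):
    d=np.load('pics/'+f+'.npz'); K,T=d['K'],d['T']
    q=K@(T[:3,:3].T@(np.array(P)-T[:3,3])); return q[:2]/q[2]
E
python3 - <<'E'
from h import *
a=cap('top','t1')
print(a['pose'].round(3)); print(r.get_state())
b=cap('side','s1'); print(b['pose'].round(3))
E
```

```text
pics
[[ 0.019 -0.988  0.154  0.376]
 [-0.999 -0.014  0.03  -0.025]
 [-0.027 -0.155 -0.988  0.862]
 [ 0.     0.     0.     1.   ]]
{'time_s': 0.05, 'joints': array([-4.98989345e+01,  2.05912356e+01,  6.33592100e-01, -2.05426104e-02,
       -7.01336249e+01, -1.65079765e+01]), 'qd': array([ 0.05542966, -0.0143562 ,  0.06444517,  0.08382642, -0.03604009,
       -0.04704713]), 'joint_torque': array([-2.25160358e-03, -5.84671962e+01,  2.94058657e+01,  7.02606797e+00,
        1.02777570e-02, -5.37109293e-05]), 'tcp_pos': array([ 0.26997439, -0.61816612,  0.24262219]), 'eef_rot': array([ 94.56264307,  89.90671035, 118.14873572]), 'contact_force': array([-0.53841118,  0.1303772 , -0.6246535 ]), 'moment': array([ 0.00334459,  0.07606484, -0.00574376]), 'gripper_width': 0.08746604162590448}
[[-0.769 -0.437  0.466 -0.021]
 [-0.639  0.513 -0.574  0.634]
 [ 0.012 -0.739 -0.674  0.811]
 [ 0.     0.     0.     1.   ]]
```

View pics/t1.png

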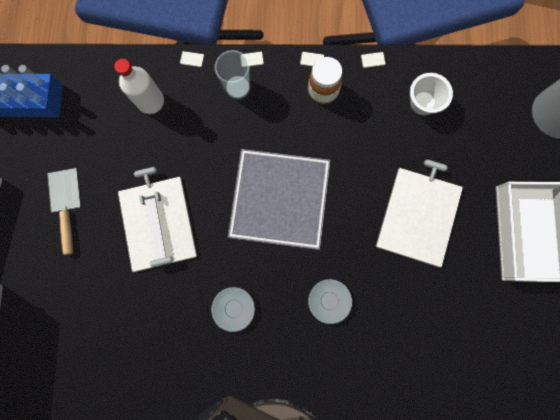

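The left board has the leg: handle bar at about (145,172), hinge (150,199), foot bar (161,261). The mat's corners are about (243,151), (329,158), (320,247), (229,238).

```bash
python3 - <<'E'
from h import *
im=np.load('pics/t1.npz')['im'][150:290,100:240]
cv2.imwrite('pics/t1c.png',cv2.resize(im,(560,560),interpolation=cv2.INTER_CUBIC))
for n,u,v,z in [('handle',145,172,.019),('foot',161,261,.024)]+[('mat',*c,.003) for c in [(243,151),(329,158),(320,247),(229,238)]]: print(n,px('t1',u,v,z).round(4))
E
```

```text
handle [0.5889 0.2931 0.019 ]
foot [0.3964 0.2437 0.024 ]
mat [0.6438 0.0816 0.003 ]
mat [ 0.6297 -0.1098  0.003 ]
mat [ 0.4327 -0.0905  0.003 ]
mat [0.4488 0.1056 0.003 ]
```

View pics/t1c.png

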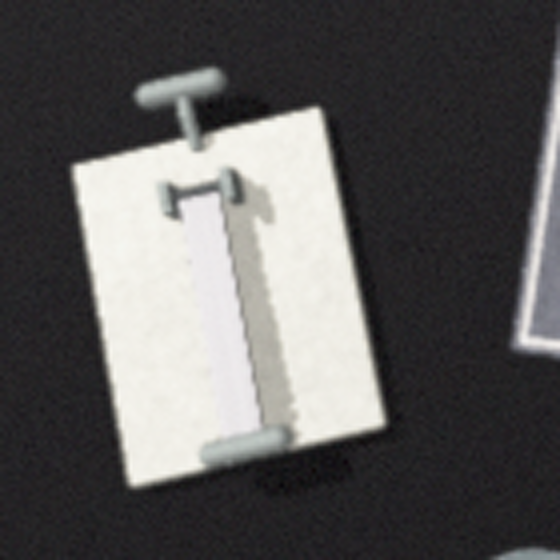

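```bash
cat >> h.py <<'E'
from scipy.spatial.transform import Rotation as Ro
def need(P,yaw=None):
    s=r.get_state(); M=Ro.from_euler('xyz',s['eef_rot'],degrees=True).as_matrix()
    d=M.T@(np.array(P)-s['tcp_pos'])*1000; t=None
    if yaw is not None:
        a=np.deg2rad(yaw); w=M.T@[np.cos(a),np.sin(a),0]; t=np.rad2deg(np.arctan2(w[2],w[1])); t=(t+90)%180-90
    print('tcp',s['tcp_pos'].round(4),'down',M[:,0].round(3),'yhead',np.rad2deg(np.arctan2(M[1,1],M[0,1])).round(1),'dp',d.round(1),'twist',t,'F',s['contact_force'].round(1),'w',round(s['gripper_width'],4),'t',s['time_s'],'j6',s['joints'][5].round(1))
E
python3 - <<'E'
from h import *
h=px('t1',145.5,171.5,.019); f=px('t1',161.5,261.1,.024); print(h,f,np.hypot(*(h-f)[:2]),np.rad2deg(np.arctan2(*(h-f)[[1,0]])))
need([.50,-.15,.25],104.4)
need([.396,.244,.15],104.4)
E
```

```text
[0.59008079 0.29203084 0.019     ] [0.3961705 0.2425991 0.024    ] 0.20011171320171697 14.301283453064357
tcp [ 0.27   -0.6182  0.2427] down [-0.001  0.001 -1.   ] yhead 113.6 dp [ -6.8 337.1 398.1] twist 9.185658556059181 F [-0.9 -0.1  0.8] w 0.0876 t 0.1 j6 -16.5
tcp [ 0.27   -0.6182  0.2427] down [-0.001  0.001 -1.   ] yhead 113.6 dp [ 93.8 739.6 460.5] twist 9.185658556059181 F [-0.9 -0.1  0.8] w 0.0876 t 0.1 j6 -16.5
```

```bash
python3 -m jog '{"fingers":[1,1,1,1,1],"dp":[[0,30,36],[0,62,73],[0,95,110],[0,127,147],[0,160,185]],"twist":[2,4,6,8,9]}' 10
python3 -m jog '{"fingers":[1,1,1,1,1],"dp":[[0,30,36],[0,62,73],[0,95,110],[0,127,147],[0,160,185]],"twist":[0,0,0,0,0]}'
python3 -c "
from h import *
need([.396,.244,.15],104.3)"
```

```text
time_s: 0.6
tcp_pos: [0.3756, -0.396, 0.2426]
eef_rot: [109.0, 89.9, 123.5]
contact_force: [1.5, -0.9, 0.5]
gripper_width: 0.0878
time_s: 1.1
tcp_pos: [0.5151, -0.1932, 0.2428]
eef_rot: [107.6, 89.9, 122.1]
contact_force: [1.4, -0.2, 0.2]
gripper_width: 0.088
tcp [ 0.5151 -0.1932  0.2428] down [-0.001  0.002 -1.   ] yhead 104.5 dp [ 93.7 452.9  -5.8] twist 0.19389644382205518 F [ 1.4 -0.2  0.2] w 0.088 t 1.1 j6 -75.2
```

```bash
python3 -m jog '{"fingers":[1,1,1,1,1],"dp":[[5,45,0],[10,90,0],[15,135,0],[25,180,0],[35,225,-3]],"twist":[0,0,0,0,0]}'
python3 -m jog '{"fingers":[1,1,1,1,1],"dp":[[5,45,0],[10,90,0],[15,135,0],[25,180,0],[35,222,-3]],"twist":[0,0,0,0,0]}'
python3 -m jog '{"fingers":[1,1,1,1,1],"dp":[[0,0,0],[0,0,0],[0,0,0],[0,0,0],[0,0,0]],"twist":[0,0,0,0,0]}'
python3 -c "
from h import *
need([.396,.2426,.033],104.3)
cap('wrist','w1')"
```

```text
time_s: 1.6
tcp_pos: [0.4552, 0.0256, 0.208]
eef_rot: [93.8, 89.9, 108.2]
contact_force: [0.8, 1.1, -0.2]
gripper_width: 0.0874
time_s: 2.1
tcp_pos: [0.3959, 0.2418, 0.1732]
eef_rot: [81.5, 89.9, 96.0]
contact_force: [0.3, -0.3, 0.2]
gripper_width: 0.0876
time_s: 2.6
tcp_pos: [0.3963, 0.241, 0.1735]
eef_rot: [74.7, 89.8, 89.1]
contact_force: [-0.1, 0.0, -1.0]
gripper_width: 0.0877
tcp [0.3963 0.241  0.1735] down [ 0.     0.003 -1.   ] yhead 104.4 dp [140.5   1.3  -0. ] twist 0.12071708840713313 F [-0.1  0.  -1. ] w 0.0877 t 2.6 j6 -131.2
```

View pics/w1.png

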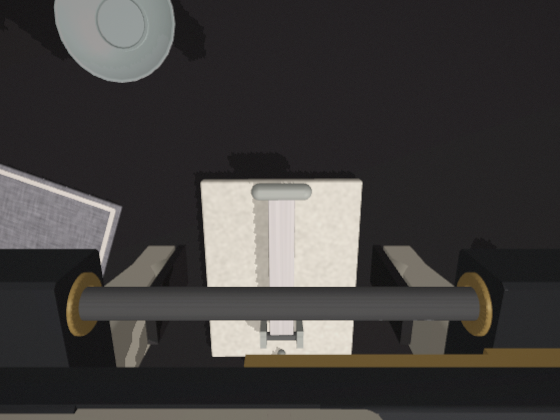

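The foot bar is centred at (282,191) and lined up with the jaws. I'll check this against the wrist camera calibration.

```bash
python3 -c "
from h import *
print(px('w1',282,191,.024),px('w1',252,191,.024),px('w1',312,191,.024))"
python3 -m jog '{"fingers":[1,1,1,1,1],"dp":[[25,1,0],[50,1,0],[75,1,0],[100,1,0],[110,1,0]],"twist":[0,0,0,0,0]}' 10
```

```text
[0.39515474 0.24393003 0.024     ] [0.4013052 0.219973  0.024    ] [0.38900191 0.26789627 0.024     ]
time_s: 3.15
tcp_pos: [0.3956, 0.2409, 0.0618]
eef_rot: [141.2, 89.9, 155.6]
contact_force: [-0.7, -0.4, -0.7]
gripper_width: 0.0875
```

```bash
python3 -m jog '{"fingers":[1,1,1,1,1],"dp":[[10,2,0],[20,2,0],[27,2,0],[31,2,0],[31,2,0]],"twist":[0,0,0,0,0]}' 10
python3 -m jog '{"fingers":[0,0,0,0,0],"dp":[[0,0,0],[0,0,0],[0,0,0],[0,0,0],[0,0,0]],"twist":[0,0,0,0,0]}' 10
python3 -c "
from h import *
need([.395,.2432,.031],104.3)"
```

```text
time_s: 3.65
tcp_pos: [0.395, 0.2429, 0.0306]
eef_rot: [151.5, 89.9, 165.9]
contact_force: [-1.1, -0.4, -1.1]
gripper_width: 0.0876
time_s: 4.15
tcp_pos: [0.395, 0.2429, 0.0307]
eef_rot: [144.0, 89.9, 158.4]
contact_force: [0.0, -0.5, -0.7]
gripper_width: 0.0528
tcp [0.395  0.2429 0.0307] down [-0.002  0.001 -1.   ] yhead 104.4 dp [-0.3  0.3  0.1] twist 0.05536812421934201 F [ 0.  -0.5 -0.7] w 0.0528 t 4.15 j6 -131.4
```

```bash
python3 -m jog '{"fingers":[0,0,0,0,0],"dp":[[0,0,0],[-9,0,0],[-18,0,1],[-27,0,3],[-36,0,5]],"twist":[0,0,0,0,0]}' 15
python3 -m jog '{"fingers":[0,0,0,0,0],"dp":[[-9,0,3],[-17,0,6],[-25,0,10],[-34,0,14],[-42,0,19]],"twist":[0,0,0,0,0]}'
python3 -m jog '{"fingers":[0,0,0,0,0],"dp":[[-3,0,2],[-6,0,4],[-6,0,4],[-6,0,4],[-6,0,4]],"twist":[0,0,0,0,0]}'
python3 -c "
from h import *
need([.395+.0285*.969,.2432+.0285*.249,.031+.0847],104.3); cap('side','s2')"
```

```text
time_s: 4.65
tcp_pos: [0.3999, 0.244, 0.0677]
eef_rot: [142.6, 89.9, 157.0]
contact_force: [0.7, -1.1, -1.3]
gripper_width: 0.0483
time_s: 5.15
tcp_pos: [0.4189, 0.2489, 0.1105]
eef_rot: [128.6, 89.9, 142.9]
contact_force: [1.0, 0.6, -1.5]
gripper_width: 0.0484
time_s: 5.65
tcp_pos: [0.4225, 0.2497, 0.1161]
eef_rot: [149.8, 89.9, 164.2]
contact_force: [0.4, -0.3, -3.1]
gripper_width: 0.0484
tcp [0.4225 0.2497 0.1161] down [-0.002  0.001 -1.   ] yhead 104.4 dp [0.4 0.6 0.2] twist 0.0553703258687932 F [ 0.4 -0.3 -3.1] w 0.0484 t 5.65 j6 -129.0
```

View pics/s2.png

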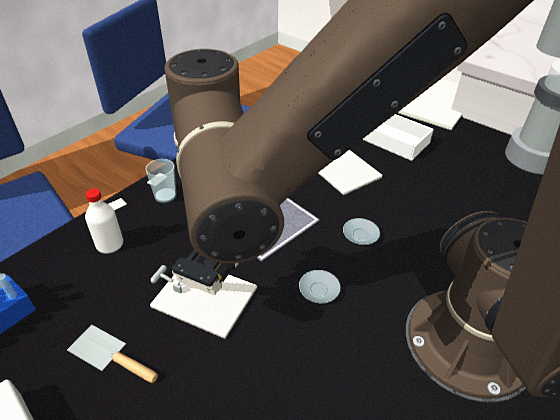

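The leg follows the gripper up to its stop (−3 N). Next I release it and move over to the handle.

```bash
python3 -m jog '{"fingers":[1,1,1,1,1],"dp":[[0,0,0],[0,0,0],[0,0,0],[-15,0,0],[-60,0,0]],"twist":[0,0,0,0,0]}' 
python3 -m jog '{"fingers":[1,1,1,1,1],"dp":[[0,0,35],[0,0,75],[0,0,115],[0,0,150],[0,0,172]],"twist":[0,0,0,0,0]}' 
python3 -m jog '{"fingers":[1,1,1,1,1],"dp":[[0,0,0],[0,0,0],[0,0,0],[0,0,0],[0,0,0]],"twist":[0,0,0,0,0]}' 
python3 -c "
from h import *
need([.590,.292,.025],104.3); cap('wrist','w2')
cap('top','t2')
im=np.hstack([np.load('pics/w2.npz')['im'],cv2.resize(np.load('pics/t2.npz')['im'][150:290,100:240],(420,420))]);cv2.imwrite('pics/m2.png',cv2.resize(im,None,fx=.81,fy=.81))"
```

```text
time_s: 6.2
tcp_pos: [0.4209, 0.2479, 0.1735]
eef_rot: [-159.8, 89.5, -145.5]
contact_force: [-0.0, 1.4, -0.7]
gripper_width: 0.0826
time_s: 6.7
tcp_pos: [0.5898, 0.2908, 0.1716]
eef_rot: [-157.0, 89.5, -142.7]
contact_force: [-0.1, -0.0, -0.3]
gripper_width: 0.0875
time_s: 7.2
tcp_pos: [0.5893, 0.2909, 0.1722]
eef_rot: [-158.2, 89.5, -143.9]
contact_force: [-0.8, -0.0, 0.8]
gripper_width: 0.0878
tcp [0.5893 0.2909 0.1722] down [-0.006 -0.005 -1.   ] yhead 104.3 dp [147.2   1.3   2.1] twist 0.02459696484342544 F [-0.8 -0.   0.8] w 0.0878 t 7.2 j6 -118.9
```

View pics/m2.png

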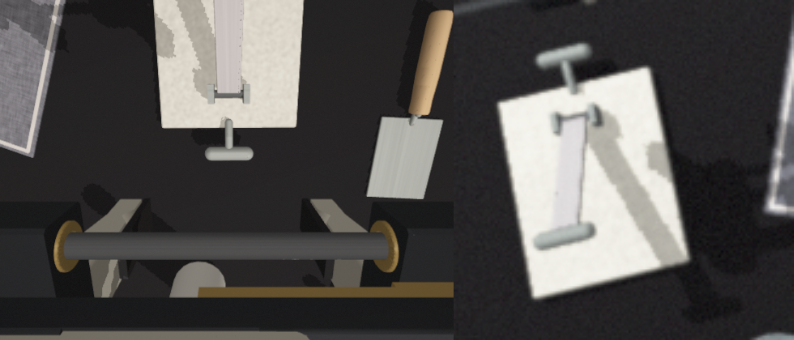

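```bash
python3 -c "
from h import *
print(px('w2',282.7,190,.019),px('t2',100+(565-454)/.81/3,150+55/.81/3,.019))
for u,v in [(155,107),(150,80)]: print('bottle',px('t1',u,v,0))
M=px('w2',282.7,190,.019); need([M[0],M[1],.026],104.3)"
python3 -m jog '{"fingers":[1,1,1,1,1],"dp":[[25,1,1],[50,1,1],[75,1,1],[100,1,1],[115,1,1]],"twist":[0,0,0,0,0]}' 30

```

```text
[0.58704524 0.29329417 0.019     ] [0.58753822 0.29145518 0.019     ]
bottle [0.74727127 0.28793872 0.        ]
bottle [0.8133128  0.30409126 0.        ]
tcp [0.5895 0.2909 0.1721] down [-0.007 -0.005 -1.   ] yhead 104.3 dp [146.1   3.3  -0.7] twist 0.02135675603786069 F [0.3 0.1 0.8] w 0.0878 t 7.3 j6 -118.8
time_s: 7.8
tcp_pos: [0.5885, 0.2911, 0.0553]
eef_rot: [-158.3, 89.4, -144.0]
contact_force: [0.5, -0.5, 0.2]
gripper_width: 0.0877
```

```bash
python3 -m jog '{"fingers":[1,1,1,1,1],"dp":[[10,1,0],[20,1,0],[27,1,0],[31,1,0],[31,1,0]],"twist":[0,0,0,0,0]}' 30
python3 -m jog '{"fingers":[0,0,0,0,0],"dp":[[0,0,0],[0,0,0],[0,0,0],[0,0,0],[0,0,0]],"twist":[0,0,0,0,0]}' 30
python3 -m jog '{"fingers":[0,0,0,0,0],"dp":[[0,0,0],[0,0,0],[0,0,0],[-8,0,0],[-15,0,0]],"twist":[0,0,0,0,0]}' 30

```

```text
time_s: 8.3
tcp_pos: [0.5881, 0.2918, 0.0242]
eef_rot: [-157.9, 89.4, -143.6]
contact_force: [-0.7, 0.3, -0.5]
gripper_width: 0.0876
time_s: 8.8
tcp_pos: [0.5881, 0.2919, 0.0244]
eef_rot: [-158.4, 89.4, -144.1]
contact_force: [0.4, -0.9, -0.7]
gripper_width: 0.0535
time_s: 9.3
tcp_pos: [0.5876, 0.2915, 0.0395]
eef_rot: [-158.2, 89.3, -143.9]
contact_force: [-1.2, -0.3, -1.2]
gripper_width: 0.0482
```

```bash
python3 -m jog '{"fingers":[0,0,0,0,0],"dp":[[-14,0,-1],[-28,0,-3],[-42,0,-7],[-55,0,-12],[-69,0,-18]],"twist":[0,0,0,0,0]}' 35
python3 -m jog '{"fingers":[0,0,0,0,0],"dp":[[-16,0,-8],[-31,0,-17],[-45,0,-28],[-58,0,-40],[-70,0,-53]],"twist":[0,0,0,0,0]}'
python3 -m jog '{"fingers":[0,0,0,0,0],"dp":[[-10,0,-14],[-20,0,-29],[-29,0,-45],[-37,0,-61],[-45,0,-77]],"twist":[0,0,0,0,0]}'
python3 -m jog '{"fingers":[0,0,0,0,0],"dp":[[-10,0,-10],[-25,0,-18],[-45,0,-25],[-60,0,-25],[-60,0,-25]],"twist":[0,0,0,0,0]}'
python3 -c "
from h import *
need([.5388,-.0032,.26],104.3); cap('side','s3')"
```

```text
time_s: 9.8
tcp_pos: [0.5703, 0.2874, 0.1101]
eef_rot: [-158.8, 89.4, -144.5]
contact_force: [-1.2, 0.7, -2.4]
gripper_width: 0.0477
time_s: 10.3
tcp_pos: [0.5185, 0.2745, 0.1817]
eef_rot: [-159.9, 89.4, -145.6]
contact_force: [-0.5, -0.9, -2.8]
gripper_width: 0.0471
time_s: 10.8
tcp_pos: [0.4431, 0.2553, 0.2282]
eef_rot: [-161.0, 89.4, -146.7]
contact_force: [0.8, 0.7, -4.3]
gripper_width: 0.047
time_s: 11.3
tcp_pos: [0.4196, 0.25, 0.2911]
eef_rot: [-169.7, 89.6, -155.4]
contact_force: [-0.2, 0.2, -4.3]
gripper_width: 0.0474
tcp [0.4196 0.25   0.2911] down [-0.006 -0.003 -1.   ] yhead 104.3 dp [  31.1 -274.8   53. ] twist 0.035990469444271866 F [-0.2  0.2 -4.3] w 0.0474 t 11.3 j6 -129.4
```

View pics/s3.png

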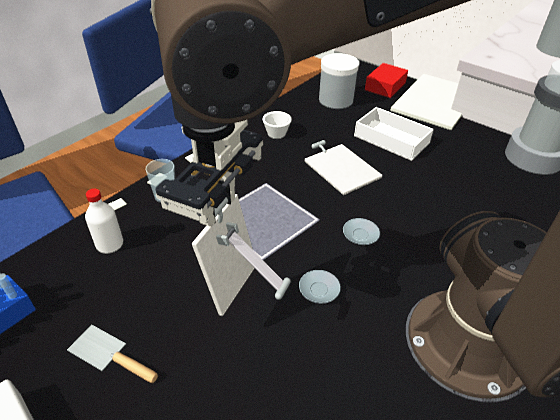

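Chart hangs upright from the handle with the leg out towards the robot (foot at (283,290)). I'll carry it over the mat.

```bash
python3 -m jog '{"fingers":[0,0,0,0,0],"dp":[[0,-15,5],[0,-40,14],[0,-68,25],[0,-97,36],[0,-125,47]],"twist":[0,0,0,0,0]}'
python3 -m jog '{"fingers":[0,0,0,0,0],"dp":[[0,-29,11],[0,-60,23],[0,-95,37],[0,-125,49],[0,-142,55]],"twist":[0,0,0,0,0]}'
python3 -m jog '{"fingers":[0,0,0,0,0],"dp":[[5,-7,2],[10,-7,2],[20,-7,2],[25,-7,2],[30,-7,2]],"twist":[0,0,0,0,0]}'
python3 -m jog '{"fingers":[0,0,0,0,0],"dp":[[0,0,0],[0,0,0],[0,0,0],[0,0,0],[0,0,0]],"twist":[0,0,0,0,0]}'
python3 -m jog '{"fingers":[0,0,0,0,0],"dp":[[0,0,0],[0,0,0],[0,0,0],[0,0,0],[0,0,0]],"twist":[0,0,0,0,0]}'
python3 -c "
from h import *
need([.589,.010,.213],104.3); cap('side','s4')"
```

```text
time_s: 11.85
tcp_pos: [0.4956, 0.139, 0.2879]
eef_rot: [-168.4, 89.4, -154.1]
contact_force: [0.5, 0.5, -5.0]
gripper_width: 0.0475
time_s: 12.35
tcp_pos: [0.5846, 0.0129, 0.2857]
eef_rot: [-169.8, 89.2, -155.6]
contact_force: [-0.2, 1.3, -5.0]
gripper_width: 0.0474
time_s: 12.85
tcp_pos: [0.5872, 0.0072, 0.2549]
eef_rot: [-170.8, 89.2, -156.5]
contact_force: [-0.1, -0.5, -3.4]
gripper_width: 0.0475
time_s: 13.35
tcp_pos: [0.5874, 0.0072, 0.2553]
eef_rot: [-170.5, 89.2, -156.2]
contact_force: [0.1, 0.3, -4.8]
gripper_width: 0.0475
time_s: 13.85
tcp_pos: [0.5874, 0.0072, 0.2552]
eef_rot: [-170.6, 89.2, -156.3]
contact_force: [-0.1, 0.5, -4.5]
gripper_width: 0.0473
tcp [0.5874 0.0072 0.2552] down [-0.012 -0.005 -1.   ] yhead 104.3 dp [42.2  2.4  2.8] twist -0.02594445979941895 F [-0.1  0.5 -4.5] w 0.0473 t 13.85 j6 -95.5
```

View pics/s4.png

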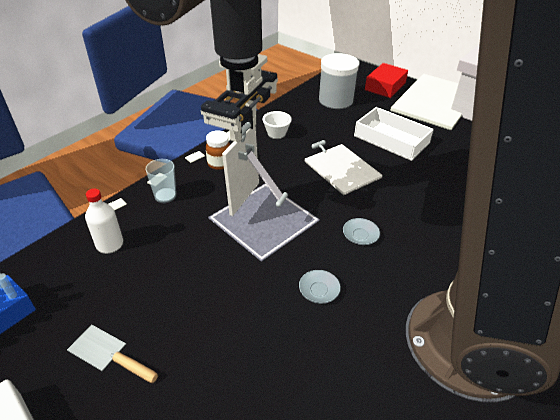

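The chart hangs over the far half of the mat, leg towards the robot. Next I lower it until the bottom edge touches.

```bash
python3 -m jog '{"fingers":[0,0,0,0,0],"dp":[[10,1,0],[20,2,0],[30,2,1],[37,2,1],[37,2,1]],"twist":[0,0,0,0,0]}'
python3 -m jog '{"fingers":[0,0,0,0,0],"dp":[[2,0,-2],[4,0,-5],[5,0,-9],[5,0,-14],[6,0,-18]],"twist":[0,0,0,0,0]}'
python3 -m jog '{"fingers":[0,0,0,0,0],"dp":[[1,0,-8],[2,0,-16],[4,0,-26],[5,0,-34],[5,0,-34]],"twist":[0,0,0,0,0]}'
python3 -c "
from h import *
need([.530,-.005,.204],104.3); cap('side','s5',(180,60,380,270),2.8)"
```

```text
time_s: 14.4
tcp_pos: [0.5866, 0.0091, 0.2165]
eef_rot: [-172.2, 89.1, -157.9]
contact_force: [-0.2, -0.4, -5.0]
gripper_width: 0.0478
time_s: 14.9
tcp_pos: [0.5697, 0.0047, 0.2126]
eef_rot: [-168.8, 89.3, -154.5]
contact_force: [-2.0, 1.9, 9.5]
gripper_width: 0.0475
time_s: 15.4
tcp_pos: [0.5352, -0.0042, 0.2077]
eef_rot: [-170.4, 89.2, -156.1]
contact_force: [-0.1, 0.4, -2.3]
gripper_width: 0.0471
tcp [ 0.5352 -0.0042  0.2077] down [-0.013 -0.006 -1.   ] yhead 104.3 dp [ 3.7  0.5 -5.2] twist -0.013877482975061639 F [-0.1  0.4 -2.3] w 0.0471 t 15.4 j6 -96.3
```

View pics/s5.png

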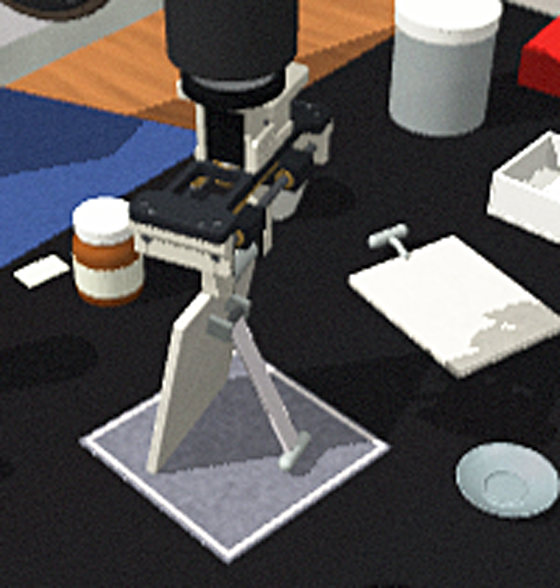

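The bottom edge is on the mat and the chart leans back; the foot, at (293,460) in the crop, is near the mat. I'll ease it the last few mm.

```bash
python3 -m jog '{"fingers":[0,0,0,0,0],"dp":[[1,0,-1],[2,0,-3],[3,0,-4],[4,0,-5],[4,0,-5]],"twist":[0,0,0,0,0]}'
python3 -m jog '{"fingers":[0,0,0,0,0],"dp":[[1,0,0],[1,0,0],[2,0,0],[2,0,0],[2,0,0]],"twist":[0,0,0,0,0]}'
python3 -c "
from h import *
need([.530,-.005,.204],104.3); cap('side','s6')
B=np.array([.589,.0097,.003]);
def pt(x,z,y=0):
  a=np.deg2rad(14.9);q=np.deg2rad(14.3);h=-np.array([np.cos(q),np.sin(q),0]);u=np.array([0,0,1.]);w=np.array([-np.sin(q),np.cos(q),0])
  X=u*np.cos(a)+h*np.sin(a);Z=h*np.cos(a)-u*np.sin(a); return B+X*(x+90)/1e3+Z*(z-10)/1e3+w*y/1e3
for n,P in [('bot y+',pt(-90,10,70)),('bot y-',pt(-90,10,-70)),('foot',pt(-56.5,108.7)),('hinge',pt(55,24)),('topy+',pt(90,10,70))]: print(n,P.round(3),proj('s6',P).round(1),((proj('s6',P)-[180,60])*2.8).round())"
```

```text
time_s: 15.95
tcp_pos: [0.5324, -0.0052, 0.2064]
eef_rot: [-160.6, 89.4, -146.3]
contact_force: [-5.3, 2.5, 15.5]
gripper_width: 0.0475
time_s: 16.45
tcp_pos: [0.5338, -0.0049, 0.2068]
eef_rot: [-147.2, 89.6, -132.8]
contact_force: [-5.4, 3.0, 14.2]
gripper_width: 0.0472
tcp [ 0.5338 -0.0049  0.2068] down [-0.005 -0.006 -1.   ] yhead 104.4 dp [ 2.8  0.9 -3.7] twist 0.09734683755804951 F [-5.4  3.  14.2] w 0.0472 t 16.45 j6 -96.4
bot y+ [0.572 0.078 0.003] [231.4 228.1] [144. 471.]
bot y- [ 0.606 -0.058  0.003] [257.4 194.7] [217. 377.]
foot [ 0.488 -0.016  0.01 ] [281.8 221.2] [285. 451.]
hinge [ 0.54  -0.003  0.14 ] [262.2 174.2] [230. 320.]
topy+ [0.527 0.066 0.177] [245.7 178.1] [184. 331.]
```

```bash
python3 -m jog '{"fingers":[0,0,0,0,0],"dp":[[-1,0,0],[-2,0,-1],[-2,0,-1],[-2,0,-1],[-2,0,-1]],"twist":[0,0,0,0,0]}'
```

```text
time_s: 17.0
tcp_pos: [0.5328, -0.0052, 0.2087]
eef_rot: [-148.2, 89.5, -133.8]
contact_force: [-0.6, 0.9, -1.1]
gripper_width: 0.0471
```

Nearly unloaded, so I release it and retreat upward.

```bash
python3 -m jog '{"fingers":[0.75,0.9,1,1,1],"dp":[[0,0,0],[0,0,0],[0,0,0],[0,0,0],[0,0,0]],"twist":[0,0,0,0,0]}'
python3 -m jog '{"fingers":[1,1,1,1,1],"dp":[[0,0,0],[-10,0,0],[-25,0,0],[-45,0,0],[-65,0,0]],"twist":[0,0,0,0,0]}'
python3 -m jog '{"fingers":[1,1,1,1,1],"dp":[[-20,0,0],[-20,0,0],[-20,0,0],[-20,0,0],[-20,0,0]],"twist":[0,0,0,0,0]}'
python3 -c "
from h import *
need([.530,-.005,.204],104.3); cap('side','s7',(180,60,380,270),2.8)"
```

```text
time_s: 17.5
tcp_pos: [0.5329, -0.0052, 0.2087]
eef_rot: [-147.2, 89.5, -132.8]
contact_force: [-0.5, 0.2, -0.1]
gripper_width: 0.0816
time_s: 18.0
tcp_pos: [0.5333, -0.0049, 0.2752]
eef_rot: [-145.1, 89.5, -130.7]
contact_force: [0.3, -0.1, 0.8]
gripper_width: 0.0875
time_s: 18.5
tcp_pos: [0.533, -0.0049, 0.2945]
eef_rot: [-150.3, 89.5, -135.9]
contact_force: [-0.2, -0.6, 0.1]
gripper_width: 0.0877
tcp [ 0.533  -0.0049  0.2945] down [-0.007 -0.006 -1.   ] yhead 104.4 dp [90.5  1.  -2.2] twist 0.10033262820959976 F [-0.2 -0.6  0.1] w 0.0877 t 18.5 j6 -96.4
```

View pics/s7.png

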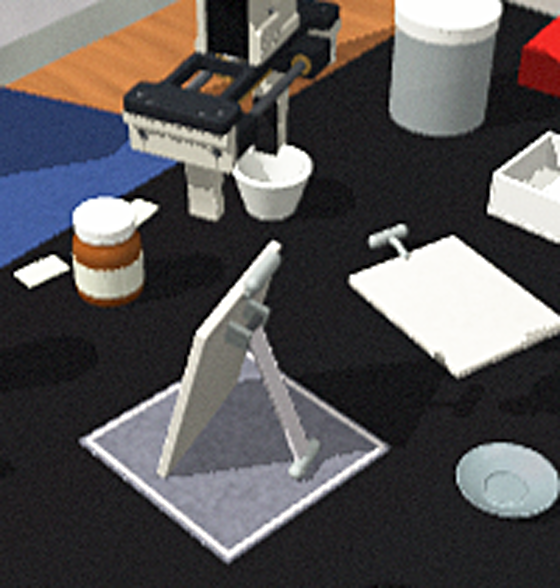

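Standing free: bottom corner at (162,475), foot at (305,460), top corner at (203,333) in the crop. I'll check these against the mat.

```bash
python3 -c "
from h import *
g=lambda u,v,z:px('s7',180+u/2.8,60+v/2.8,z)
b=g(162,475,.003); f=g(305,460,.010); q=np.deg2rad(14.3); w=np.array([-np.sin(q),np.cos(q),0])
bm=b-.07*w
C=np.mean([g(82,441,.003),g(228,560,.003),g(387,448,.003)],0); 
mats=[g(82,441,.003),g(228,560,.003),g(387,448,.003)]; C=(mats[0]+mats[2])/2
e=(mats[0]-mats[1]);e/=np.linalg.norm(e);n=np.array([-e[1],e[0],0])
print(C)
for P in(bm,f): print(P.round(3),((P-C)@e).round(3),((P-C)@n).round(3))
cap('side','s8'); a=np.load('pics/s7.npz')['im'].astype(int);c=np.load('pics/s8.npz')['im'].astype(int);print(abs(a-c)[140:250,220:310].mean(), abs(a-c)[300:400,300:400].mean())
print(r.get_state()['contact_force']); r.close_job()"
```

```text
[0.5329502  0.00091245 0.003     ]
[0.573 0.003 0.003] 0.04 0.007
[ 0.468 -0.019  0.01 ] -0.062 -0.027
3.4994612794612796 3.955
[ 1.33768117 -0.4033822   0.29344478]
the job is handed in; nothing more can be done
```

The chart is standing on the mat on its bottom edge and leg, and the job was handed in at about 18.6 s of the 58 s allowed. No verdict was reported.

**What I did:** I swung the leg out by its foot bar to the stop. Then I took the chart by its handle, let it swing down to hang, and carried it to the mat. I set the bottom edge down, leaned the chart back onto its foot, let go and moved clear above it.

**Last checks:**
- **Position on the mat:** the middle of the bottom edge is about 40 mm and 7 mm from the mat centre along its two axes. The foot is about 62 mm and 27 mm from it on the opposite side. The limit is 100 mm.
- **Lean and leg:** in the last picture the chart's corners and foot match a model of it leaning 15 degrees with the leg fully out. I did not measure the leg angle directly.
- **Stillness:** the last two pictures differ only by noise, so nothing was moving.
- **Contact:** the gripper is open and about 90 mm above its release height, and the force reading is near zero.

**What disagreed:** the chart ended about 15 mm nearer the robot than planned. The push on the wrist reached about 16 N as it settled onto the mat, and I backed it off before letting go.

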